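# Set the rack stop on the loading guide to the orange marker

### The job

On the tube-rack loading guide, slide the green stop collar along its bar until it stands centred over the orange marker, then let go so that it stays there. Leave the blue collar where it is; the black marker is not for this job.

Things in the scene. Friction and masses are not known exactly. Their poses are not given: they have to be found in the camera images.
- green_tab (a point): centre of the green collar's upright grip tab, 24 mm long along the bar, 16 mm thick across it, 36 mm tall; point half-way up, 38 mm above the bar's axis, 108 mm above the bench. Collar below: 40 mm in diameter, 24 mm along the bar, a thin arm hanging on its far side. y along the bar, z up. Slides along y only, with about 3 N of friction; stays where it is left.
- orange_mark (a point): centre of the orange marker, a flat strip 24 mm wide along the bar, lying across the white base straight below the bar; point on its top, 14 mm above the bench. y along the bar. It lies 45 to 165 mm from the green collar, on either side; a black marker of the same shape on the other side is not wanted.
- blue_tab (a point): centre of the blue collar's grip tab, same shape and size as the green one, near the bar's left end (+y), at least 75 mm beyond the nearest marker. To be left where it is.
- guide: the fixed loading guide: white base 130 x 520 x 12 mm, origin at the centre of its underside on the bench; y along the bar, x away from the robot, z up. The bar, a level steel rod 16 mm in diameter, runs above the origin with its axis 70 mm above the bench, between two end posts 92 mm tall, 484 mm apart.
Things that resemble listed ones, but are neither listed nor needed, are in the scene too. Of the things like the part that bears orange_mark, leave any that is turquoise; of the rest the larger one is meant.

How it is judged:
By the outcome, as a careful person would: the job done as asked, in the order asked, and still so for the second after the job is handed in, with the robot touching nothing.
It also fails if it takes over 29 s, if anything falls off the work surface, if the arm or the gripper's body presses on something with over 40 N, if the wrist force passes 120 N, or if a joint passes its speed limit or range.

### The arm

A 6-joint arm with a two-finger parallel gripper is mounted at the origin on the work surface. World frame = base frame: x ahead of the robot, y to its left, z up, the work surface at z = 0. Lengths are in mm, angles in degrees, forces in N, time in s.
With the tool pointing down it reaches from about 325 to 900 mm from the base axis. Payload 3.5 kg.
Tool frame: the origin (TCP) lies between the finger pads; the fingertips stand ahead of it and the grasp point (between the pads) lies 11 mm behind it (arm.nose_length is the z of the fingertips in the tool frame, in mm); z points along the fingers, y is the line along which they close (so a half turn about z gives the same grasp; the last joint's range is limited). The gripper opens to 85 mm and grips with 20 to 120 N. Pads are 22 mm wide; open, the fingers measure 114 mm over their backs; the gripper's body (76 mm by 85 mm) begins 54 mm behind the grasp point. The pads swing forward as they close: fully open they stand 13 mm farther back than shut.
Start: joints at [65.122, 15.837, -1.513, 72.651, 0, 84.076], TCP at [203.006, 591.109, 239.313] pointing down, gripper open.
Joint ranges: [-178.77, 178.77], [-48.84, 107.48], [-61.69, 71.31], [-111.58, 123.2], [-90, 87.43], [-180, 180]. Speed limits (degrees/s): [147.25, 147.25, 180, 180, 180, 180].

### API

Orientations are given as [roll, pitch, yaw] about the fixed x, y, z axes, in that order (R = Rz(yaw) Ry(pitch) Rx(roll)).
In Python, from workcell import arm gives the robot as it stands.
- The arm moves only by the tool drive_tool, never from a script. Its argument "series" is a list of rows, each a list of 5 numbers: the opening, from 0 (shut) to 1 (fully open), then the shift along the tool's x, y, z normalised to -1 to 1, where 1 is 0.4 m, then the turn about the tool's z normalised to -1 to 1, where 1 is 120 degrees. A call has 1 to 20 rows; each row is the pose to reach, as a shift and turn from the pose commanded when the call began, along the tool's axes at that moment; what a row does not reach only later rows make up. A row lasts 1/10 s, in which the tool goes at most 50 mm and 8.59 degrees, less where a joint would pass 70% of its speed; a pose out of reach is approached as far as the arm can. A call with a number of a shift or a turn outside -1 to 1 is refused whole. A call with a gripper value outside its range is refused whole. The fingers move at their own pace and stop on an object; "grip_force" is the grip in N (left out, the last holds). Time passes only in rows, so rows that repeat a pose let the fingers close. It gives the time, the measured TCP pose, the force and the opening at its end, in the units of the state.
- arm.get_obs(): the state, without advancing time (a new reading comes with each control period).
- arm.grab_frame(name): name is "side" or "top"; returns the picture (420x560x3 uint8, blue, green, red); there is no depth.
- arm.get_calibration(name): a dict with "fx", "fy", "cx", "cy" (pixels), "k1" (the pictures are not rectified: a ray, as slopes to the right and down, at radius r is drawn at 1 + k1 r^2 times it, then the intrinsics apply), "cam_to_world" (4x4, takes a point from camera to world coordinates). Camera axes: x right, y down, z forward; pixel columns grow to the right and rows downward; lengths in mm; the calibration is good to about 2 mm. A picture is of the moment at which its call begins. get_calibration takes no time and is no camera call.
- arm.job_done(): hands the job in, once; it reports no verdict.
The state is a dict: "time": time; "joints": joint angles; "dq": joint speeds; "joint_torque": joint torques, N m; "ee_pos": TCP position; "orientation": TCP orientation; "contact_force": force on the tool from outside, world axes, zero at the start; "moment": the same for the moment, N m; "gripper_width": opening from 0.0 (shut) to 1.0 (fully open).
Only numpy, scipy, OpenCV 4.12 (cv2) and the standard library are available. Lean on these libraries where they do the work, as an engineer would, in place of code of your own. Each camera call takes 0.05 s, during which the arm holds its last target. There are 200 camera calls.

## Working session

There is one attempt and no reset: what is moved stays moved. The work goes in short steps, Python scripts to look and compute and a tool call to move; the robot and the scene stay as the last step left them, time stands still between calls to the robot, and variables do not carry over. Pictures are saved under pics/ and viewed, on a budget of 10 in all, crops included, one or two more only if the job needs it, and the job is handed in when it is done.

Besides the shell and the picture viewer there is one more tool, called after ">>>" as name(argument=value, ...) on one line, values as JSON. drive_tool: Moves the arm, as the interface text tells. Scaled input: -1 to 1 covers 0.4 m each way for a shift and 120 degrees each way for a turn. Its arguments: {"type":"object","properties":{"series":{"type":"array"},"grip_force":{"type":"number"}},"required":["series"]}

```bash
mkdir -p pics; cat > h.py <<'E'
import cv2, numpy as np
from workcell import arm
def ray(name,u,v):
    c=arm.get_calibration(name); T=np.array(c["cam_to_world"])
    K=np.array([[c["fx"],0,c["cx"]],[0,c["fy"],c["cy"]],[0,0,1]])
    x,y=cv2.undistortPoints(np.array([[[u,v]]],float),K,np.array([c["k1"],0,0,0,0.]))[0,0] if 0 else und(c,u,v)
    return T[:3,3],T[:3,:3]@np.array([x,y,1.])
def und(c,u,v):
    d=np.array([(u-c["cx"])/c["fx"],(v-c["cy"])/c["fy"]]); p=d.copy()
    for _ in range(30): p=d/(1+c["k1"]*(p@p))
    return p
def onz(name,u,v,z):
    o,d=ray(name,u,v); return o+d*(z-o[2])/d[2]
def proj(name,P):
    c=arm.get_calibration(name); q=np.linalg.inv(np.array(c["cam_to_world"]))@np.append(P,1)
    p=q[:2]/q[2]; p=p*(1+c["k1"]*(p@p)); return np.array([c["fx"]*p[0]+c["cx"],c["fy"]*p[1]+c["cy"]])
E
sed -i 's/^    x,y=.*/    x,y=und(c,u,v)/; /K=np/d' h.py
python3 - <<'E'
from h import *
for n in("top","side"):
    im=arm.grab_frame(n); cv2.imwrite(f"pics/{n}0.png",im)
    c=arm.get_calibration(n); print(n,c)
print(arm.get_obs(), arm.nose_length)
E
```

```text
top {'fx': 412.42965379403296, 'fy': 412.42965379403296, 'cx': 284.06948142616807, 'cy': 208.42637162213398, 'k1': -0.050729761352027815, 'cam_to_world': array([[-1.82507325e-02, -9.93599671e-01,  1.11474684e-01,
         3.51281575e+02],
       [-9.99827411e-01,  1.85240578e-02,  1.41660046e-03,
        -5.15783715e+01],
       [-3.47249724e-03, -1.11429590e-01, -9.93766264e-01,
         1.07398634e+03],
       [ 0.00000000e+00,  0.00000000e+00,  0.00000000e+00,
         1.00000000e+00]])}
side {'fx': 405.11785109532883, 'fy': 405.11785109532883, 'cx': 283.45950023688806, 'cy': 218.84208142384216, 'k1': -0.11688104076439018, 'cam_to_world': array([[ 7.35319131e-01, -4.07853166e-01,  5.41259246e-01,
         5.79352210e+01],
       [-6.77678973e-01, -4.33592544e-01,  5.93926523e-01,
        -4.82805466e+02],
       [-7.54883948e-03, -8.03525545e-01, -5.95222407e-01,
         5.68767786e+02],
       [ 0.00000000e+00,  0.00000000e+00,  0.00000000e+00,
         1.00000000e+00]])}
{'time': 0.1, 'joints': array([ 6.51224377e+01,  1.58756791e+01, -1.58890648e+00,  7.26522964e+01,
        2.45228433e-03,  8.40759041e+01]), 'dq': array([-0.05143444, -0.10281769,  0.15766976,  0.06500825, -0.0236595 ,
        0.09206822]), 'joint_torque': array([ 2.25722947e-04, -4.46708679e+01,  2.96129090e+01,  8.45012488e-03,
       -1.30403942e-04, -7.89805000e-06]), 'ee_pos': array([202.7033825 , 590.48702374, 238.2611066 ]), 'orientation': array([-1.79883995e+02, -1.45026589e-02,  1.61046516e+02]), 'contact_force': array([ 0.44231787, -1.11638297,  0.38022756]), 'moment': array([ 0.03562633, -0.03097659,  0.01703584]), 'gripper_width': 0.9988530412439195} 8.0
```

View pics/top0.png

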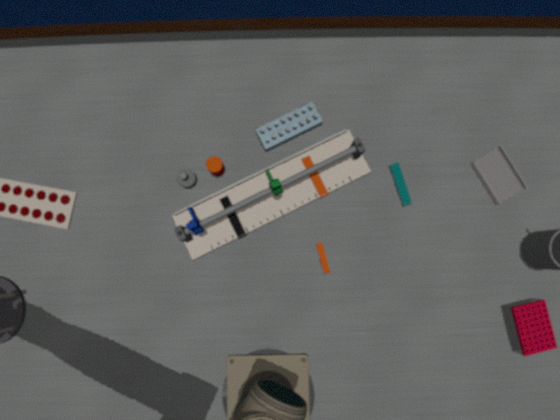

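View pics/side0.png

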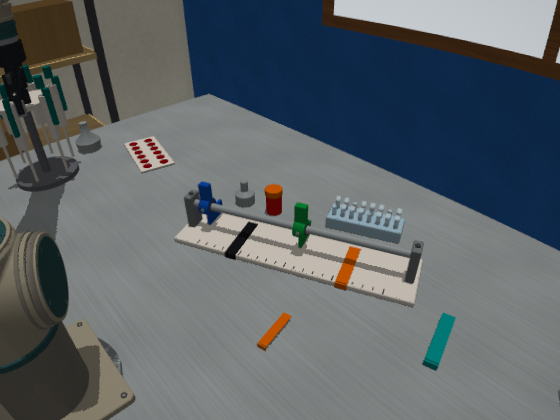

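The top view shows the guide tilted, with the green collar at about (276,185). The orange marker is on the base at (315,176), the black one at (232,216) and the blue collar at (195,222). The small loose orange strip at (323,258) and the turquoise one at (400,184) are decoys. The side view agrees, with the green tab at (301,215).

```bash
cat > m.py <<'E'
from h import *
def mask(im,kind):
    h=cv2.cvtColor(im,cv2.COLOR_BGR2HSV)
    lo,hi={"g":((50,120,40),(75,255,255)),"o":((5,150,100),(18,255,255)),"w":((0,0,120),(30,60,255)),"b":((108,150,60),(125,255,255))}[kind]
    return cv2.inRange(h,lo,hi)
def blobs(m,amin=25):
    return sorted(cv2.findContours(m,cv2.RETR_EXTERNAL,cv2.CHAIN_APPROX_NONE)[0],key=cv2.contourArea,reverse=True)
E
python3 - <<'E'
from m import *
for n in("top","side"):
    im=cv2.imread(f"pics/{n}0.png")
    for k in "gob":
        for c in blobs(mask(im,k))[:5]:
            if cv2.contourArea(c)<25: continue
            r=cv2.minAreaRect(c); print(n,k,cv2.contourArea(c),np.round(r[0],1),np.round(r[1],1),round(r[2],1),cv2.boundingRect(c))
a=cv2.imread("pics/top0.png")[120:265,165:375]; b=cv2.imread("pics/side0.png")[170:300,170:430]
a=cv2.resize(a,None,fx=3,fy=3,interpolation=2)[:, :]; b=cv2.resize(b,None,fx=3,fy=3,interpolation=2)
# crops side by side scaled to fit
cv2.imwrite("pics/ca.png",a); 
im=cv2.imread("pics/top0.png")
# post tops
for p in [(358,146),(182,232)]: print("post",onz("top",*p,92))
E
```

```text
top g 109.5 [274.1 181.3] [25.9  8.9] 71.6 (267, 170, 15, 25)
top o 176.0 [214.5 164.5] [15. 15.] 90.0 (207, 157, 16, 16)
top o 143.5 [318.4 183.8] [22.4  7.2] 63.4 (311, 173, 16, 23)
top o 140.5 [322.6 257.5] [30.3  5.8] 74.9 (317, 243, 13, 30)
top o 59.5 [307. 162.] [9.8 7.2] 63.4 (303, 157, 10, 11)
top b 123.5 [191.2 221.6] [25.9 11.8] 61.2 (187, 208, 16, 26)
side g 430.5 [301.1 224.9] [17.3 44.4] 7.4 (292, 202, 19, 46)
side o 406.5 [347.2 265.7] [11.9 40.4] 21.3 (335, 247, 26, 39)
side o 340.5 [273.8 329.8] [ 9.2 42.3] 39.8 (257, 313, 34, 35)
side o 119.0 [273.  188.5] [ 9. 16.] 90.0 (265, 184, 17, 10)
side b 389.0 [206.9 201.5] [38.7 23.7] 54.8 (198, 182, 24, 42)
post [ 611.48765358 -233.53896566   92.        ]
post [409.28576967 194.81628565  92.        ]
```

View pics/ca.png

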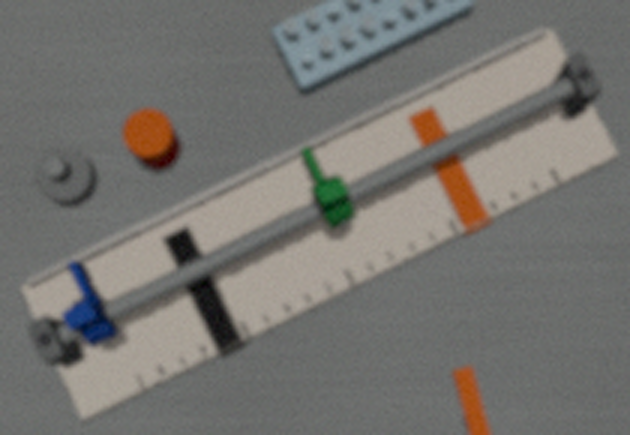

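The crop shows the guide's base corners at about (22,288), (548,30), (617,155) and (83,418), the green tab top at about (332,193), and the orange strip running from (425,111) to (477,225).

```bash
cat > fr.py <<'E'
from m import *
C=[onz("top",165+(u)/3,120+(v)/3,12) for u,v in [(22,288),(548,30),(617,155),(83,418)]]
O=np.mean(C,0); e=((C[0]-C[1])+(C[3]-C[2]))[:2]; e/=np.linalg.norm(e); n=np.array([e[1],-e[0]])  # y along, x away
def loc(P): d=np.array(P)[:2]-O[:2]; return np.round([d@n,d@e,P[2]],1)
def mark(im,name):
    bl=[c for c in blobs(mask(im,"o")) if cv2.contourArea(c)>25]
    pts=[c for c in bl if abs(loc(onz(name,*cv2.minAreaRect(c)[0],14))[0])<65 and loc(onz(name,*cv2.minAreaRect(c)[0],14))[1]<0]
    P=[onz(name,*p[0],14) for c in pts for p in c]
    L=np.array([loc(p)for p in P]); r=cv2.minAreaRect(np.array(P,np.float32)[:,:2]); return r,L
E
python3 - <<'E'
from fr import *
print("O",O,"yaw e",np.degrees(np.arctan2(e[1],e[0])),"sides",[round(np.linalg.norm(C[i]-C[(i+1)%4])) for i in range(4)])
for p in [(358,146),(182,232)]: print("post",loc(onz("top",*p,92)))
T=cv2.imread("pics/top0.png");S=cv2.imread("pics/side0.png")
for nme,im in(("top",T),("side",S)):
    r,L=mark(im,nme); print(nme,r,"loc",loc([*r[0],14]),L.min(0),L.max(0))
# side tab: rows of green blob
g=mask(S,"g")
for v in range(200,250,2):
    u=np.where(g[v,280:325])[0]
    if len(u):print(v,280+u.min(),280+u.max(),end="; ")
print()
g=mask(T,"g")
for v in range(168,198): 
    u=np.where(g[v,260:295])[0]
    if len(u):print(v,260+u.min(),260+u.max(),end="; ")
print()
for z,u,v in [(108,301,215),(126,301.5,204.5)]:
    # intersect side ray with bar's vertical plane x_loc=0
    o,d=ray("side",u,v); t=-((o[:2]-O[:2])@n)/(d[:2]@n); print("side on plane",loc(o+t*d),o+t*d)
for z,u,v in [(126,275.3,184.3)]: print("top",loc(onz("top",u,v,z)),onz("top",u,v,z))
E
```

```text
O [509.81155221 -18.54522259  12.        ] yaw e 115.36969060466828 sides [513, 127, 515, 125]
post [-2.000e-01 -2.378e+02  9.200e+01]
post [  0.6 235.9  92. ]Traceback (most recent call last):
  File "<stdin>", line 6, in <module>
  File "fr.py", line 9, in mark
    L=np.array([loc(p)for p in P]); r=cv2.minAreaRect(np.array(P,np.float32)[:,:2]); return r,L
                                      ~~~~~~~~~~~~~~~^^^^^^^^^^^^^^^^^^^^^^^^^^^^^^
cv2.error: OpenCV(4.12.0) /io/opencv/modules/imgproc/src/convhull.cpp:143: error: (-215:Assertion failed) total >= 0 && (depth == CV_32F || depth == CV_32S) in function 'convexHull'
```

```bash
sed -i 's/np.array(P,np.float32)\[:,:2\]/np.ascontiguousarray(np.array(P,np.float32)[:,:2])/' fr.py
python3 - <<'E'
from fr import *
T=cv2.imread("pics/top0.png");S=cv2.imread("pics/side0.png")
for nme,im in(("top",T),("side",S)):
    r,L=mark(im,nme); print(nme,r,"loc",loc([*r[0],14]),L.min(0),L.max(0))
for im,n0,(a,b),rows in((S,"side",(280,325),range(200,250,2)),(T,"top",(260,295),range(168,198))):
    g=mask(im,"g")
    for v in rows:
        u=np.where(g[v,a:b])[0]
        if len(u):print(v,a+u.min(),a+u.max(),end="; ")
    print()
for u,v in [(301,215),(301.5,204.5)]:
    o,d=ray("side",u,v); t=-((o[:2]-O[:2])@n)/(d[:2]@n); print("side on plane",loc(o+t*d),o+t*d)
print("top",loc(onz("top",275.3,184.3,126)),onz("top",275.3,184.3,126))
E
```

```text
top ((555.0554809570312, -130.137939453125), (107.25202941894531, 19.533300399780273), 25.658479690551758) loc [  -6.9 -120.2   14. ] [ -60.6 -130.    14. ] [  46.7 -110.3   14. ]
side ((551.3587036132812, -130.717529296875), (114.57403564453125, 23.21661376953125), 25.2291202545166) loc [ -10.5 -119.2   14. ] [ -67.8 -130.9   14. ] [  46.8 -107.7   14. ]
202 297 297; 204 296 306; 206 295 307; 208 295 307; 210 295 307; 212 295 307; 214 295 307; 216 295 307; 218 295 306; 220 294 309; 222 294 310; 224 293 310; 226 293 305; 228 292 304; 230 293 304; 232 293 304; 234 293 308; 236 297 307; 238 299 305; 240 299 304; 242 299 303; 244 299 302; 246 299 301; 
170 267 267; 171 267 267; 172 267 268; 173 268 268; 174 268 269; 175 268 269; 176 269 270; 177 269 270; 178 270 271; 179 270 271; 180 271 277; 181 271 278; 182 270 279; 183 270 279; 184 271 279; 185 271 279; 186 271 280; 187 272 280; 188 272 281; 189 273 281; 190 273 281; 191 274 281; 192 274 280; 193 275 278; 194 276 277; 
side on plane [ -0.  -14.2 102.1] [515.90940394 -31.40482074 102.09861929]
side on plane [ -0.  -14.8 127.2] [516.14124892 -31.89375248 127.19342276]
top [ -1.  -13.1 126. ] [514.53140737 -30.83939643 126.        ]
```

Base, frame and marker all measure as expected. The collar is at y_loc ≈ −14 and the orange marker at ≈ −120, so the slide is about −106 mm. I'll approach in two legs, with the fingers closing along the bar.

>>> drive_tool(series=[[1, -0.04, -0.04, 0, 0], [1, -0.12, -0.12, 0, 0], [1, -0.21, -0.2, 0, 0], [1, -0.3, -0.29, 0, 0], [1, -0.39, -0.38, 0, 0], [1, -0.48, -0.465, 0, 0], [1, -0.56, -0.545, 0, 0], [1, -0.61, -0.595, 0, 0], [1, -0.625, -0.61, 0, 0], [1, -0.625, -0.61, 0, 0], [1, -0.625, -0.61, 0, 0], [1, -0.625, -0.61, 0, 0]])

```text
time: 1.3
ee_pos: [359.7, 280.2, 239.2]
orientation: [180.0, -0.0, 161.2]
contact_force: [-0.1, -0.7, 0.3]
gripper_width: 1.002
```

>>> drive_tool(series=[[1, -0.04, -0.04, 0, -0.03], [1, -0.12, -0.12, 0, -0.08], [1, -0.21, -0.2, 0, -0.13], [1, -0.3, -0.29, 0, -0.18], [1, -0.39, -0.38, 0, -0.23], [1, -0.48, -0.465, 0, -0.28], [1, -0.56, -0.545, 0, -0.33], [1, -0.6, -0.59, 0, -0.36], [1, -0.62, -0.608, 0, -0.37], [1, -0.62, -0.608, 0, -0.37], [1, -0.62, -0.608, 0, -0.37], [1, -0.62, -0.608, 0, -0.37]])

```text
time: 2.5
ee_pos: [515.4, -30.1, 239.2]
orientation: [180.0, -0.0, -154.5]
contact_force: [-0.3, 0.0, -0.2]
gripper_width: 0.998
```

```bash
cat > st.py <<'E'
from fr import *
def st():
    o=arm.get_obs(); P=o["ee_pos"]; print(round(o["time"],2),np.round(P,1),np.round(o["orientation"],1),"loc",loc(P),"F",np.round(o["contact_force"],1),"g",round(o["gripper_width"],3),"j",np.round(o["joints"],0))
E
python3 -c "
from st import *
st(); im=arm.grab_frame('side'); cv2.imwrite('pics/s1.png',im)"
```

```text
2.5 [515.4 -30.1 239.2] [ 180.    -0.  -154.5] loc [ 1.000e-01 -1.280e+01  2.392e+02] F [-0.3  0.  -0.2] g 0.998 j [-11.   5. -15.  70.   0. -36.]
```

View pics/s1.png

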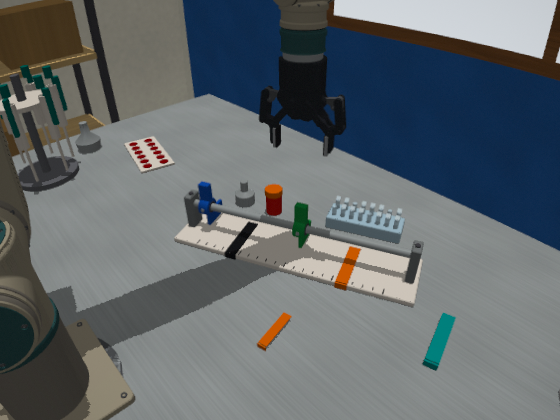

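The gripper hangs over the green tab, tips at (275,140) and (327,150), lined up along the bar with nothing in the way. Now I'll descend and close.

>>> drive_tool(series=[[1, 0, 0, 0.04, 0], [1, 0, 0, 0.1, 0], [1, 0, 0, 0.16, 0], [1, 0, 0, 0.22, 0], [1, 0, 0, 0.27, 0], [1, 0, 0, 0.31, 0], [1, 0, 0, 0.335, 0], [1, 0, 0, 0.345, 0], [1, 0, 0, 0.345, 0], [1, 0, 0, 0.345, 0], [1, 0, 0, 0.345, 0]])

```text
time: 3.65
ee_pos: [516.7, -31.5, 102.3]
orientation: [-179.9, 0.1, -154.6]
contact_force: [0.2, 0.6, 0.2]
gripper_width: 1.0
```

>>> drive_tool(series=[[0.6, 0, 0, 0, 0], [0.4, 0, 0, 0, 0], [0.3, 0, 0, 0, 0], [0.2, 0, 0, 0, 0], [0.1, 0, 0, 0, 0], [0.1, 0, 0, 0, 0], [0.1, 0, 0, 0, 0], [0.1, 0, 0, 0, 0], [0.1, 0, 0, 0, 0], [0.1, 0, 0, 0, 0], [0.1, 0, 0, 0, 0], [0.1, 0, 0, 0, 0]], grip_force=25)

```text
time: 4.85
ee_pos: [515.8, -31.5, 101.4]
orientation: [-180.0, 0.0, -154.6]
contact_force: [-1.7, -0.7, 3.1]
gripper_width: 0.273
```

```bash
python3 -c "
from st import *
st(); im=arm.grab_frame('side'); cv2.imwrite('pics/s2.png',cv2.resize(im[90:310,150:450],None,fx=2.5,fy=2.5)); t=arm.grab_frame('top'); r,L=mark(im,'side'); print(loc([*r[0],14]))
o=arm.get_obs()
from scipy.spatial.transform import Rotation as R
M=R.from_euler('xyz',o['orientation'],degrees=True).as_matrix(); m=np.array([*(e*-106),0])
print('tool shift for -106:',M.T@m/400, 'tool y dot e',M[:2,1]@e)"
```

```text
4.85 [515.8 -31.5 101.4] [-180.     0.  -154.6] loc [-1.000e-01 -1.420e+01  1.014e+02] F [-1.7 -0.7  3.1] g 0.273 j [-11.  12. -25.  53.  -0. -36.]
[ -11.1 -119.2   14. ]
tool shift for -106: [ 3.56169780e-04 -2.64999757e-01  4.46569626e-05] tool y dot e 0.9999990825830118
```

View pics/s2.png

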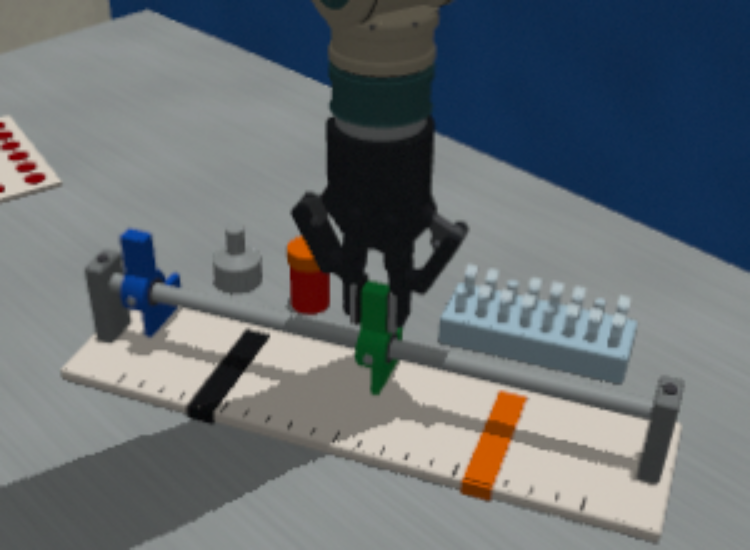

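The tab is held at (375,320) in the crop and the opening of about 23 mm matches its 24 mm length. Next I'll slide it −105.5 mm along tool y.

>>> drive_tool(series=[[0.1, 0, -0.01, 0, 0], [0.1, 0, -0.03, 0, 0], [0.1, 0, -0.06, 0, 0], [0.1, 0, -0.09, 0, 0], [0.1, 0, -0.12, 0, 0], [0.1, 0, -0.15, 0, 0], [0.1, 0, -0.18, 0, 0], [0.1, 0, -0.21, 0, 0], [0.1, 0, -0.235, 0, 0], [0.1, 0, -0.255, 0, 0], [0.1, 0, -0.264, 0, 0], [0.1, 0, -0.264, 0, 0], [0.1, 0, -0.264, 0, 0], [0.1, 0, -0.264, 0, 0]])

```text
time: 6.35
ee_pos: [561.2, -127.3, 101.4]
orientation: [-179.9, -0.0, -154.6]
contact_force: [-1.5, -1.7, 4.4]
gripper_width: 0.274
```

```bash
python3 - <<'E'
from st import *
st(); im=arm.grab_frame('side'); cv2.imwrite('pics/side3.png',im); cv2.imwrite('pics/s3.png',cv2.resize(im[90:310,200:500],None,fx=2.5,fy=2.5)); cv2.imwrite('pics/top3.png',arm.grab_frame('top'))
g=mask(im,"g"); 
for v in range(195,280,2):
    u=np.where(g[v,280:420])[0]
    if len(u):print(v,280+u.min(),280+u.max(),end="; ")
P=arm.get_obs()["ee_pos"]
print(); print([proj("side",[P[0],P[1],z]) for z in (126,108,90)], "ground",proj("side",[P[0],P[1],14]))
E
```

```text
6.35 [ 561.2 -127.3  101.4] [-179.9   -0.  -154.6] loc [  -0.2 -120.3  101.4] F [-1.5 -1.7  4.4] g 0.274 j [-19.  17. -18.  55.  -0. -45.]
215 349 355; 217 348 360; 219 348 359; 221 348 359; 223 347 359; 225 347 358; 227 347 358; 229 347 358; 231 347 358; 233 347 357; 235 346 358; 237 345 358; 239 345 357; 241 344 356; 243 344 356; 245 344 356; 247 344 356; 249 349 355; 251 349 353; 253 349 352; 255 349 352; 257 348 351; 259 348 350; 
[array([355.0456795, 216.8828831]), array([354.11124395, 224.61470954]), array([353.19688832, 232.13095299])] ground [349.54896951 261.648319  ]
```

View pics/s3.png

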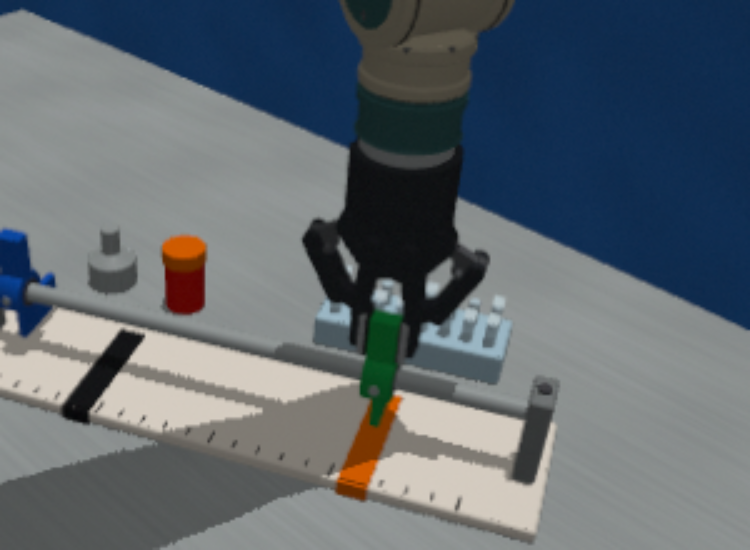

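The collar stands over the orange marker, with the tab at about (383,340) in the crop. I'll open, rise clear and check.

>>> drive_tool(series=[[0.35, 0, 0, 0, 0], [0.5, 0, 0, 0, 0], [0.8, 0, 0, 0, 0], [1, 0, 0, 0, 0], [1, 0, 0, 0, 0], [1, 0, 0, 0, 0], [1, 0, 0, 0, 0], [1, 0, 0, -0.03, 0], [1, 0, 0, -0.1, 0], [1, 0, 0, -0.18, 0], [1, 0, 0, -0.26, 0], [1, 0, 0, -0.34, 0], [1, -0.08, 0, -0.35, 0], [1, 0.0, 0.1, -0.35, 0], [1, 0.0, 0.22, -0.35, 0], [1, 0, 0.34, -0.35, 0], [1, 0, 0.46, -0.35, 0], [1, 0, 0.58, -0.35, 0], [1, 0, 0.6, -0.35, 0], [1, 0, 0.6, -0.35, 0]])

```text
time: 8.45
ee_pos: [457.6, 91.1, 242.3]
orientation: [-180.0, 0.1, -154.4]
contact_force: [0.2, -0.9, -0.9]
gripper_width: 1.0
```

```bash
python3 - <<'E'
from st import *
st()
I={n:arm.grab_frame(n) for n in("side","top")}
for n_,im in I.items():
    cv2.imwrite(f'pics/{n_}4.png',im)
    r,L=mark(im,n_); print(n_,"mark",loc([*r[0],14]),len(L))
    g=mask(im,"g"); b=blobs(g)[0]; print(cv2.boundingRect(b),cv2.minAreaRect(b))
a=cv2.resize(I["top"][120:265,165:375],None,fx=3,fy=3,interpolation=2); b=cv2.resize(I["side"][180:300,300:440],None,fx=3,fy=3,interpolation=2)
cv2.imwrite("pics/t4.png",a); cv2.imwrite("pics/s4.png",b)
S=I["side"]; g=mask(S,"g")
us=[np.where(g[v,280:420])[0].mean()+280 for v in range(219,233)]; print("tab side u",np.mean(us),"v 225.5")
o,d=ray("side",np.mean(us),225.5); t=-((o[:2]-O[:2])@n)/(d[:2]@n); print("on plane",loc(o+t*d))
E
```

```text
8.45 [457.6  91.1 242.3] [-1.800e+02  1.000e-01 -1.544e+02] loc [-2.000e-01  1.214e+02  2.423e+02] F [ 0.2 -0.9 -0.9] g 1.0 j [  3.  -1. -20.  70.  -0. -22.]
side mark [ -10.7 -119.2   14. ] 108
(344, 214, 18, 46) ((351.7162170410156, 236.70269775390625), (13.809514999389648, 45.209720611572266), 9.462321281433105)
top mark [ -34.9 -119.7   14. ] 46
(304, 152, 17, 24) ((313.08782958984375, 161.8115997314453), (25.494598388671875, 11.496520042419434), 64.79887390136719)
tab side u 353.32142857142856 v 225.5
on plane [   0.  -119.   105.4]
```

View pics/t4.png

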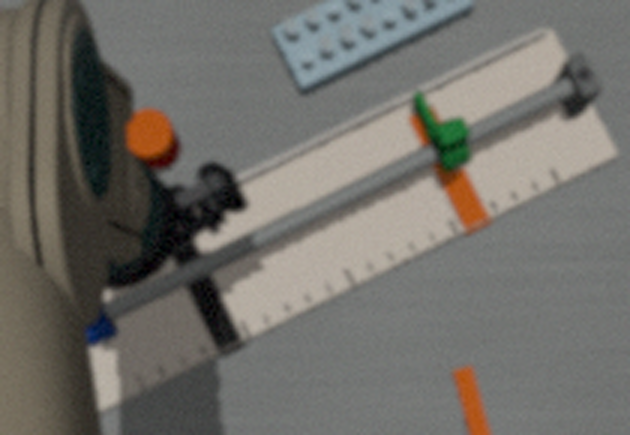

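View pics/s4.png

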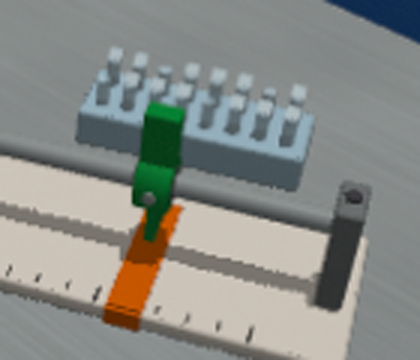

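Both crops show the green collar standing free over the orange strip: tab top at about (452,137) in the top crop, tab at (163,135) in the side crop. One last numeric check in the top view before I hand in.

```bash
python3 - <<'E'
from st import *
def cy(f):
    im=cv2.imread(f); g=mask(im,"g"); v,u=np.where(g)
    L=np.array([loc(onz("top",a,b,118)) for a,b in zip(u,v)]); L=L[np.abs(L[:,0])<9]
    return L[:,1].min(),L[:,1].max(),(L[:,1].min()+L[:,1].max())/2,np.median(L[:,1])
print("before",cy("pics/top0.png"),"after",cy("pics/top4.png"))
print("tab top",loc(onz("top",165+452/3,120+137/3,126)), "marker", loc(onz("top",165+450.5/3,120+168/3,14)))
st()
E
```

```text
before (np.float64(-23.8), np.float64(-2.7), np.float64(-13.25), np.float64(-13.2)) after (np.float64(-130.7), np.float64(-104.2), np.float64(-117.44999999999999), np.float64(-116.9))
tab top [  -3.4 -117.3  126. ] marker [  -9.2 -122.1   14. ]
8.55 [458.8  89.5 242.1] [-1.799e+02  1.000e-01 -1.546e+02] loc [2.000e-01 1.195e+02 2.421e+02] F [ 0.3 -0.6  1. ] g 0.999 j [  3.  -0. -20.  70.  -0. -22.]
```

```bash
python3 - <<'E'
from m import *
for f in("side0","side4"): print([cv2.boundingRect(c) for c in blobs(mask(cv2.imread(f"pics/{f}.png"),"b")) if 190<cv2.boundingRect(c)[0]<210][:1])
print(arm.job_done())
E
```

```text
[(198, 182, 24, 42)]
[(198, 182, 24, 42)]
the job is handed in; nothing more can be done
None
```

I gripped the green collar's tab, slid the collar about 106 mm toward the orange marker, released it, moved clear above the guide, and handed in the job at about 8.6 s.

All positions below are along the bar, measured from the guide's centre.

| Item | Side view | Top view | Gripper position at release |
|---|---|---|---|
| Green collar | −119.0 mm | −117.4 mm raw | −120.3 mm |
| Orange marker | −119.2 mm | −120.2 mm before the move, −119.7 mm after (partly hidden by the collar) | – |

- **Centring:** the side view puts the collar within 0.2 mm of the marker. The raw top-view reading is about 2.5 mm short. Most of that gap should be the collar's visible side face; I estimated −118.5 to −119.3 mm once that is allowed for.
- **A check that disagreed:** a hand-picked estimate from the top-view pictures put the tab top at −117.3 mm and the marker at −122.1 mm. I gave it less weight because the points were read by eye, so an error of 1–2 mm can't be ruled out.
- **Blue collar:** it has not moved; its outline in the side view is identical before and after.
- **Release:** contact force was about 1 N or less after I backed off, with the gripper open and more than 100 mm above the guide.

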